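Weigh the papelón pail on the hand scale and cover it

TASK

Put every brown papelón block into the steel pail, then hook the yellow hand scale onto the pail's wire handle and weigh the loaded pail: lift it, on the scale alone, clear of the counter and hold it hanging there for two seconds. Still on the scale, carry the pail to the red trivet and set it down upright and centred on it; at the end the pail stands there with all the blocks in it, its wire handle folded down to one side and the blue lid seated level on its rim, and the scale is back upright on its fork stand with its shank in the slot. Never carry the pail with the gripper itself, never tip it over, and leave the jars, grater and budare where they are.

Things in the scene. Friction and masses are not known exactly. Their poses are not given: they have to be found in the camera images.
- papelon0: Brown papelón (hard raw sugar) block 46 x 32 x 24 mm (x, y, z), about 60 g; origin at the centre of its underside. Lies flat on the counter between the robot and the trivet; two to four of the four blocks are present, the rest are absent (None).
- papelon1: Brown papelón (hard raw sugar) block 46 x 32 x 24 mm (x, y, z), about 60 g; origin at the centre of its underside. Lies flat on the counter between the robot and the trivet; two to four of the four blocks are present, the rest are absent (None).
- papelon2: Brown papelón (hard raw sugar) block 46 x 32 x 24 mm (x, y, z), about 60 g; origin at the centre of its underside. Lies flat on the counter between the robot and the trivet; two to four of the four blocks are present, the rest are absent (None).
- papelon3: Brown papelón (hard raw sugar) block 46 x 32 x 24 mm (x, y, z), about 60 g; origin at the centre of its underside. Lies flat on the counter between the robot and the trivet; two to four of the four blocks are present, the rest are absent (None).
- pail: Loose open steel pail, 0.3 to 0.45 kg empty, 65 mm high, outer radius 56 mm at the foot and 67 mm at the rim, wall 4 mm, floor 5 mm thick. Origin at the centre of its underside, z up its axis. The wire handle pivots on two ears at x = +-75 mm, z = 48 mm (pivot axis along the pail's x) and starts folded down towards the pail's -y side.
- pail_rim (a point): Centre of the pail's mouth at rim height, 65 mm above its underside.
- bail (a joint): Hinge of the pail's wire handle (bail), rad: 0 = folded down to the pail's -y side (70 degrees from upright, resting on its stop), 1.22 = upright, 2.44 = folded down to the +y side. It swings freely with slight friction and falls to a side unless nearly upright.
- bail_mid (a point): Middle of the wire handle's straight 60 mm crossbar (which runs along the pail's x), on the wire's centreline; wire 6 mm thick. It moves on an arc of radius 98 mm about the pivot axis: folded it is 92 mm out from the pail's axis and 81.5 mm above the pail's underside, upright it is 146 mm above the underside.
- scale: Yellow spring hand scale, 0.19 kg, standing on its fork stand at the start. Housing 44 x 30 x 50 mm (x, y, z); origin at the centre of the housing's underside, z up. On top a black grip slab 50 x 16 x 40 mm (z = 50 to 90 mm; the thin way is y, so pinch it along y from above). A steel hook hangs from the underside on a spring.
- scale_grip (a point): Point to grip on the black slab, on the scale's axis 74 mm above its underside.
- scale_hook (a joint): Extension of the hook under load, m, 0 to 0.06: about 4 mm per newton (250 N/m, damped; about 1 mm unloaded). A loaded pail draws it out about 15 to 30 mm.
- hook_seat (a point): Where the centreline of a hung wire rests in the hook, on the scale's axis, 48 mm below the housing when not extended (moves with the hook). The hook is 6 mm steel bent in the scale's x-z plane: a V, its lowest steel 10 mm below the seat; its back runs up at x = -15 mm and returns to the axis 38 mm above the seat.
- hook_tip (a point): Top of the hook's upturned tip: 15 mm to the scale's +x and 13 mm above the seat. The mouth opens to the scale's +x: come in under the wire, +x pointing at the pail and the wire 22 mm above the seat, until the wire is over the seat, then raise.
- stand: Fixed fork stand: base 84 x 84 x 10 mm, post at its -x end, and a steel fork plate 60 mm wide (y), reaching to x = +30 mm, top at z = 95 mm, with a 20 mm wide slot along x, open to the stand's +x and shut 36 mm behind the seat. Origin on the counter under the seat.
- stand_seat (a point): Where the scale's origin rests: on the fork's top, middle of the slot, 95 mm above the counter. At the start the scale's axes equal the stand's.
- trivet: Fixed round red silicone trivet, radius 75 mm, 6 mm thick; origin at the centre of its underside.
- trivet_top (a point): Centre of the trivet's upper face.
- lid: Loose blue lid, 0.14 kg: flange of radius 69 mm, 5 mm thick, underside at z = 8 mm; below it a plug of radius 57 mm, chamfered at the bottom, that enters the pail's mouth (inner radius 63 mm); on top a black knob of diameter 24 mm from z = 13 to 42 mm. Origin at the centre of the plug's underside; when seated it lies 57 mm above the pail's underside.
- jar_a: White lidded ceramic jar on the turntable tray, 88 mm wide, 125 mm high; bystander; origin under its centre.
- jar_b: Blue lidded ceramic jar on the turntable tray, 88 mm wide, 125 mm high; bystander; origin under its centre.
- grater: Black plastic grater standing on the counter, 50 x 100 x 186 mm; bystander; origin under its centre.
- budare: Black nonstick griddle, radius 100 mm, 13 mm high, handle towards its +y; bystander; origin under its centre.
Not all that is in view belongs to the job. Several things look just like the lid: the one meant starts farthest to the robot's right.

How it is judged:
By the outcome, as a careful person would: the job done as asked, in the order asked, and still so for the second after the job is handed in, with the robot touching nothing.
Of papelon0, papelon1, papelon2, papelon3 only 2 to 4 are there at a start; the rules pass over those that are not, and their reading is None.
At some moment in a run one of papelon0, papelon1, papelon2, papelon3, lid may be knocked a few centimetres aside while the robot is not near it.
It also fails if it takes over 210 s, if anything falls off the work surface, if the arm or the gripper's body presses on something with over 40 N, if the wrist force passes 120 N, or if a joint passes its speed limit or range.

ROBOT

A 6-joint arm with a two-finger parallel gripper is mounted at the origin on the work surface. World frame = base frame: x ahead of the robot, y to its left, z up, the work surface at z = 0. Lengths are in m, angles in rad, forces in N, time in s.
With the tool pointing down it reaches from about 0.3 to 0.875 m from the base axis. Payload 6.4 kg.
Tool frame: the origin (TCP) lies at the very end of the fingers, on their centre line; the grasp point (between the pads) lies 19 mm behind it; z points along the fingers, y is the line along which they close (so a half turn about z gives the same grasp; the last joint's range is limited). The gripper opens to 85 mm and grips with 20 to 120 N. Pads are 22 mm wide; open, the fingers measure 114 mm over their backs; the gripper's body (76 mm by 85 mm) begins 54 mm behind the grasp point. The pads swing forward as they close: fully open they stand 13 mm farther back than shut.
Start: joints at [0.935, 0.181, 1.607, -0, 1.354, -0.206], TCP at [0.24, 0.523, 0.231] pointing down, gripper open.
Joint ranges: [-2.99, 2.99], [-0.89, 2.07], [0.3, 2.58], [-1.14, 4.28], [0, 2.63], [-3.12, 3.12]. Speed limits (rad/s): [2.57, 2.57, 3.01, 3.14, 3.14, 3.14].

INTERFACE

Orientations are given as a unit quaternion [w, x, y, z].
In Python, from bench import telemetry, camera, ctrl, spotter gives the robot as it stands.
- The arm moves only by the tool send_rows, never from a script. Its argument "series" is a list of rows, each a list of 3 entries, a list of its own where there are three numbers: the turn, a rotation vector about the world's x, y, z in degrees, then the shift along the world's x, y, z in mm, then the closure, from -1 (fully open) to 1 (shut), so that 0 is half open. In form: [[[rx, ry, rz], [dx, dy, dz], gripper], ...]. A call has 1 to 10 rows; each row is the pose to reach, as a shift and turn from the pose commanded when the call began; what a row does not reach only later rows make up. A row lasts 1/8 s, in which the tool goes at most 62.5 mm and 10.7 degrees, less where a joint would pass 70% of its speed; a pose out of reach is approached as far as the arm can. A call with a gripper value outside its range is refused whole. The fingers move at their own pace and stop on an object; the grip force is fixed at half the most. Time passes only in rows, so rows that repeat a pose let the fingers close. It gives the time, the measured TCP pose, the force, the opening and the grip force at its end, in the units of the state.
- telemetry.get_obs(): the state, without advancing time (a new reading comes with each control period).
- camera(name): name is "side" or "top" or "wrist"; returns a dict with "pixels" (400x640x3 uint8, red, green, blue), "camera_matrix" (3x3 intrinsics, pixels), "xyz" and "orientation" of the camera in the world. Camera axes: x right, y up, looking along -z (the intrinsics and any distortion apply to the point x, -y, -z); pixel columns grow to the right and rows downward; lengths in m; the calibration is good to about 2 mm. A picture is of the moment at which its call begins. There is no depth.
- ctrl.hand_in(): hands the job in; it is judged then, once.
Trained networks look in the newest picture that a camera, given by its name, has taken for a name from the list of things; names that differ only in an ending like _2 or _b are one class to them, and where a whole thing is asked for, a point or a joint stands for the part that bears it (a point fixed in the world has none). Each returns a list of dicts, best first, with "conf" (0 to 1); they miss things now and then, are a little off and sometimes report something else, mostly with a low value. They report only what shows in the picture. A call takes as long as a camera call. They do not tell look-alikes from the thing itself.
- spotter.boxes_of(thing, camera): "xyz" ([x, y, z] in m, in world coordinates, good to about 4 mm: the middle of the surface that is visible of it).
- spotter.landmark_of(thing, camera): "xyz" ([x, y, z] in m, in world coordinates, good to about 4 mm: a listed point, or the origin of a listed thing).
The state is a dict: "time_s": time; "q": joint angles; "dq": joint speeds; "joint_efforts": joint torques, N m; "eef_pos": TCP position; "eef_rot": TCP orientation; "wrist_force": force on the tool from outside, world axes, zero at the start; "torque": the same for the moment, N m; "opening": opening from 0.0 (shut) to 1.0 (fully open); "grasp_force": force on a finger pad.
Only numpy, scipy, OpenCV 4.12 (cv2) and the standard library are available. Lean on these libraries where they do the work, as an engineer would, in place of code of your own. Each camera call takes 0.05 s, during which the arm holds its last target. There are 200 camera calls.

## Working session

There is one attempt and no reset: what is moved stays moved. The work goes in short steps, Python scripts to look and compute and a tool call to move; the robot and the scene stay as the last step left them, time stands still between calls to the robot, and variables do not carry over. Pictures are saved under pics/ and viewed, at most 14 in all, crops included, and the job is handed in when it is done.

Besides the shell and the picture viewer there is one more tool, called after "Call:" as name(argument=value, ...), one argument or row to a line, values as JSON. send_rows: Moves the arm, as the interface text tells. Its arguments: {"type":"object","properties":{"series":{"type":"array","items":{"type":"array"}}},"required":["series"]}

```bash
mkdir -p pics; ls; cat > h.py <<'E'
import numpy as np, cv2
from scipy.spatial.transform import Rotation as R
from bench import telemetry, camera, ctrl, spotter
def shot(n,f=None):
    c=camera(n)
    if f: cv2.imwrite('pics/'+f,cv2.cvtColor(c['pixels'],cv2.COLOR_RGB2BGR))
    return c
def rot(c):
    q=c['orientation']; return R.from_quat([q[1],q[2],q[3],q[0]])
def proj(c,p):
    v=rot(c).inv().apply(np.array(p)-c['xyz']); v=v*[1,-1,-1]
    w=c['camera_matrix']@v; return (w[:2]/w[2]).round(1)
def ray(c,uv,z):
    d=np.linalg.inv(c['camera_matrix'])@[uv[0],uv[1],1]; d=rot(c).apply(d*[1,-1,-1])
    o=np.array(c['xyz']); return (o+d*(z-o[2])/d[2]).round(4)
def lm(t,n,k=4): return [(round(d['conf'],2),np.round(d['xyz'],3).tolist()) for d in spotter.landmark_of(t,n)[:k]]
def bx(t,n,k=4): return [(round(d['conf'],2),np.round(d['xyz'],3).tolist()) for d in spotter.boxes_of(t,n)[:k]]
E
python3 - <<'E'
from h import *
for n in ['top','side']:
    c=shot(n,n+'0.png'); print(n,c['xyz'],c['orientation'],c['camera_matrix'].tolist() if hasattr(c['camera_matrix'],'tolist') else c['camera_matrix'])
    for t in ['papelon0','pail','pail_rim','bail_mid','scale','hook_seat','hook_tip','stand','trivet','lid','jar_a','jar_b','grater','budare']: print(t,lm(t,n,6))
o=telemetry.get_obs(); print(o['eef_pos'],o['eef_rot'],o['wrist_force'])
E
```

```text
pics
top [0.49031964 0.00918732 1.43552083] [ 0.70715386  0.03284832 -0.02517592 -0.70584742] [[371.5802844167268, 0.0, 315.9877482521527], [0.0, 371.5802844167268, 196.72282953687287], [0.0, 0.0, 1.0]]
papelon0 [(0.56, [0.45, 0.124, -0.001]), (0.53, [0.442, -0.074, 0.004]), (0.51, [0.444, 0.015, 0.002]), (0.45, [0.636, -0.258, 0.001])]
pail [(0.72, [0.566, 0.27, -0.003])]
pail_rim []
bail_mid [(0.54, [0.58, 0.18, 0.083])]
scale [(0.62, [0.433, -0.309, 0.091])]
hook_seat [(0.62, [0.381, 0.412, 0.025])]
hook_tip []
stand [(0.87, [0.434, -0.313, -0.002])]
trivet [(0.71, [0.578, 0.005, -0.001]), (0.5, [0.565, 0.276, 0.063])]
lid [(0.97, [0.63, -0.262, -0.001]), (0.84, [0.829, -0.171, 0.004]), (0.77, [0.335, -0.16, -0.001]), (0.66, [0.443, -0.073, 0.002])]
jar_a [(0.86, [0.38, 0.408, 0.027]), (0.74, [0.444, 0.494, 0.023])]
jar_b [(0.86, [0.38, 0.408, 0.027]), (0.74, [0.444, 0.494, 0.023])]
grater [(0.8, [0.646, -0.467, 0.001])]
budare [(0.69, [0.803, 0.07, 0.002]), (0.26, [0.579, 0.18, 0.084])]
side [-0.11524506 -0.80565242  0.88978092] [ 0.8273248   0.43750029 -0.15293413 -0.317393  ] [
[... 253 characters left out ...]
l_rim [(0.64, [0.567, 0.273, 0.069])]
bail_mid [(0.52, [0.576, 0.18, 0.082])]
scale [(0.82, [0.433, -0.309, 0.092])]
hook_seat [(0.52, [0.434, -0.31, 0.042])]
hook_tip [(0.53, [0.431, -0.327, 0.056]), (0.44, [0.448, 0.016, 0.001])]
stand [(0.57, [0.431, -0.311, -0.002])]
trivet [(0.81, [0.58, 0.004, -0.001]), (0.19, [0.432, -0.306, 0.046])]
lid [(0.75, [0.631, -0.258, 0.004]), (0.74, [0.832, -0.17, 0.004]), (0.6, [0.337, -0.158, -0.001])]
jar_a [(0.72, [0.439, 0.498, 0.02])]
jar_b [(0.72, [0.439, 0.498, 0.02])]
grater []
budare [(0.76, [0.809, 0.069, -0.0])]
[0.23957304 0.52271667 0.23129896] [-1.01815158e-05  2.13259337e-01  9.76995627e-01 -1.17428898e-05] [0.00668206 0.06281982 1.04453887]
```

View pics/top0.png

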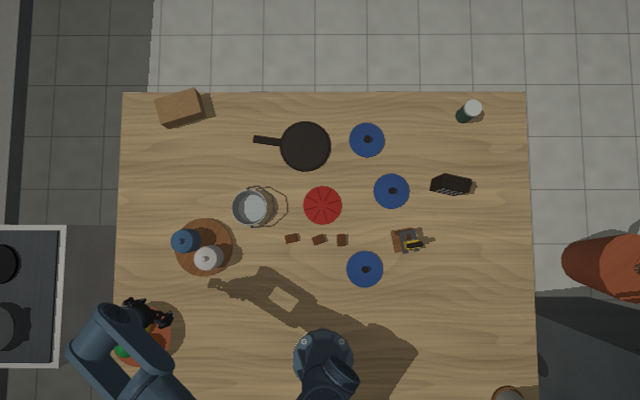

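View pics/side0.png

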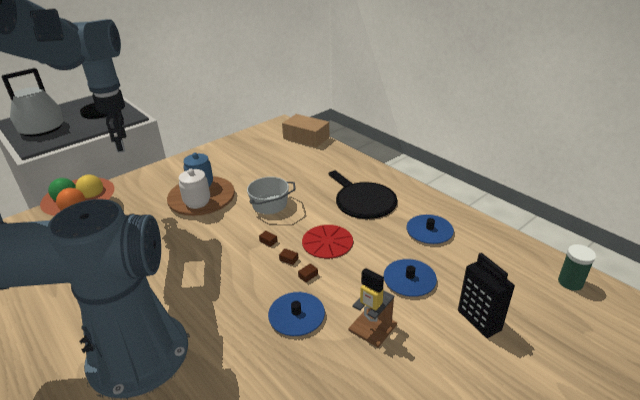

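Top view: three blocks at about (292,239), (319,240) and (342,240), the pail at (252,208), and the trivet at (322,205). There are three lid look-alikes: (367,140) at y=-0.17, (392,191) at y=-0.26 and (365,268) at y=-0.16. (392,191) has the most negative y, so it is farthest to the robot's right and fits the description. I'll confirm that in an enlarged crop.

```bash
python3 - <<'E'
import cv2,numpy as np
a=cv2.imread('pics/top0.png');b=cv2.imread('pics/side0.png')
f=lambda i,x,y,w,h,W,H:cv2.resize(i[y:y+h,x:x+w],(W,H),interpolation=cv2.INTER_CUBIC)
m=np.vstack([np.hstack([f(a,225,165,130,98,400,300),f(a,345,165,130,98,400,300)]),np.hstack([f(b,235,165,107,80,400,300),f(b,330,250,120,90,400,300)])])
cv2.imwrite('pics/crop0.png',m)
E
```

```text
(no output)
```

View pics/crop0.png

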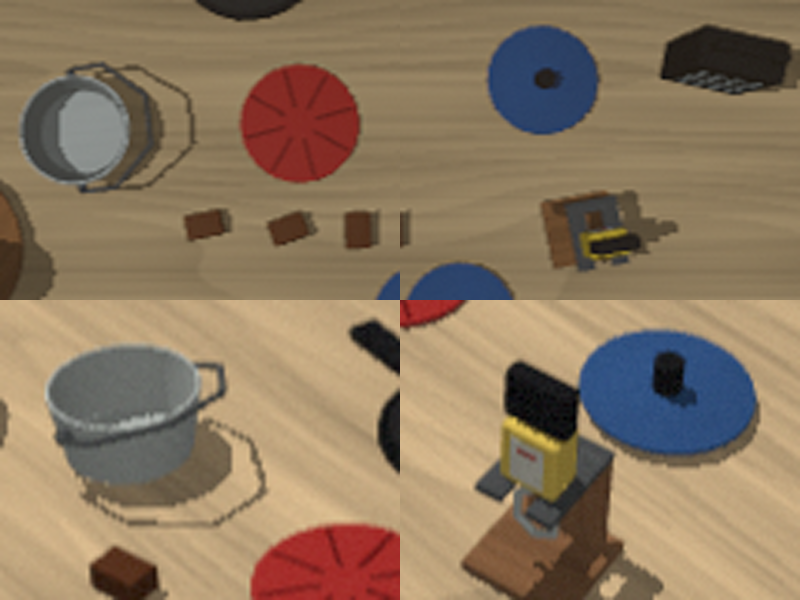

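The crop confirms the lid at (392,191): it has a knob and a flange, and it lies beside the stand on the robot's far right. I'll move over the blocks and use the wrist camera.

Call:
send_rows(
  series=[
    [[0, 0, -6], [15, -50, 30], -1],
    [[0, 0, -12], [30, -105, 60], -1],
    [[0, 0, -18], [50, -160, 80], -1],
    [[0, 0, -24], [70, -215, 80], -1],
    [[0, 0, -30], [90, -270, 80], -1],
    [[0, 0, -36], [110, -325, 80], -1],
    [[0, 0, -42], [130, -380, 80], -1],
    [[0, 0, -48], [145, -430, 80], -1],
    [[0, 0, -53], [160, -470, 80], -1],
    [[0, 0, -53], [160, -470, 80], -1],
  ],
)

```text
time_s: 2.75
eef_pos: [0.4002, 0.0503, 0.3113]
eef_rot: [0.0, 0.629, 0.778, -0.0]
wrist_force: [-0.3, 0.0, 0.3]
opening: 1.004
grasp_force: 0.0
```

```bash
python3 - <<'E'
from h import *
c=shot('wrist','w1.png'); print(c['xyz'],proj(c,[.45,.124,.024]),proj(c,[.445,.015,.024]),proj(c,[.443,-.072,.024]))
print(lm('papelon0','wrist',6),lm('pail','wrist'),lm('bail_mid','wrist'),lm('trivet','wrist'))
o=telemetry.get_obs(); print(o['time_s'],o['eef_pos'],R.from_quat(o['eef_rot'][[1,2,3,0]]).as_matrix().round(3).tolist())
E
```

```text
[0.38211691 0.12893172 0.45428817] [366.1 113.9] [344.1 187. ] [330.  238.2]
[(0.85, [0.449, -0.073, 0.002]), (0.83, [0.449, 0.124, 0.002]), (0.66, [0.444, 0.018, 0.002])] [(0.72, [0.57, 0.268, 0.003])] [(0.87, [0.578, 0.181, 0.083])] [(0.65, [0.579, 0.004, 0.0])]
3.0 [0.39929061 0.05371759 0.31131814] [[-0.216, 0.976, 0.0], [0.976, 0.216, 0.0], [0.0, 0.0, -1.0]]
```

View pics/w1.png

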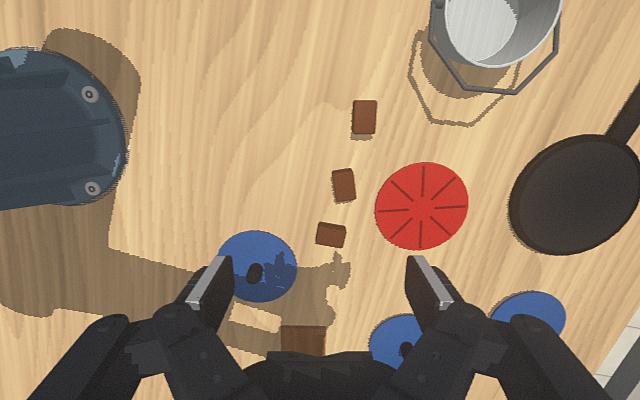

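Wrist view: blocks at (364,116), (344,185) and (331,235), with the trivet at (422,206) and the pail at the top right. Next I'll measure the top-face outlines.

```bash
python3 - <<'E'
from h import *
im=cv2.imread('pics/w1.png');c=camera('wrist')
hsv=cv2.cvtColor(im,cv2.COLOR_BGR2HSV)
print(hsv[118,364],hsv[185,344],hsv[232,331])
m=((hsv[...,2]<135)&(hsv[...,1]>110)&(hsv[...,2]>60)).astype('uint8')
for u,v in [(364,118),(344,185),(331,235)]:
    w=np.zeros_like(m);w[v-26:v+26,u-22:u+22]=m[v-26:v+26,u-22:u+22]
    cs,_=cv2.findContours(w,0,2);k=max(cs,key=cv2.contourArea)
    P=np.array([ray(c,p,0.024)[:2] for p in k[:,0]])*1000
    r=cv2.minAreaRect(P.astype('float32'));b=cv2.boxPoints(r)
    print(r)
T=R.from_quat(np.array(c['orientation'])[[1,2,3,0]]).as_matrix().round(3);print(T.tolist())
E
```

```text
[ 12 148 126] [ 11 144 122] [ 12 149 120]
((446.4005126953125, 123.56620788574219), (32.39316940307617, 44.333560943603516), 12.298523902893066)
((442.95123291015625, 21.878965377807617), (30.929067611694336, 49.495079040527344), 21.305784225463867)
((442.1177978515625, -62.02880859375), (45.2676887512207, 39.192405700683594), 1.9636768102645874)
[[0.976, -0.206, -0.068], [0.217, 0.927, 0.307], [0.0, -0.314, 0.949]]
```

Call:
send_rows(
  series=[
    [[0, 0, 0], [25, 40, -30], -1],
    [[0, 0, 0], [48, 71, -70], -1],
    [[0, 0, 0], [48, 71, -130], -1],
    [[0, 0, 0], [48, 71, -190], -1],
    [[0, 0, 0], [48, 71, -245], -1],
    [[0, 0, 0], [48, 71, -285], -1],
    [[0, 0, 0], [48, 71, -307], -1],
    [[0, 0, 0], [48, 71, -307], 1],
    [[0, 0, 0], [48, 71, -307], 1],
    [[0, 0, 0], [48, 71, -307], 1],
  ],
)

```text
time_s: 4.3
eef_pos: [0.4488, 0.124, 0.0057]
eef_rot: [0.001, 0.627, 0.779, 0.001]
wrist_force: [-0.3, 0.3, 0.6]
opening: 0.375
grasp_force: 0.4
```

Call:
send_rows(
  series=[
    [[0, 0, 0], [0, 0, 0], 1],
    [[0, 0, 0], [0, 0, 0], 1],
    [[0, 0, 0], [0, 0, 60], 1],
    [[0, 0, 0], [0, 0, 120], 1],
    [[0, 0, 0], [35, 45, 140], 1],
    [[0, 0, 0], [70, 90, 140], 1],
    [[0, 0, 0], [102, 130, 140], 1],
    [[0, 0, 0], [102, 159, 140], 1],
    [[0, 0, 0], [102, 159, 140], 1],
  ],
)

```text
time_s: 5.42
eef_pos: [0.5494, 0.2845, 0.1446]
eef_rot: [0.0, 0.626, 0.78, 0.0]
wrist_force: [0.4, -0.1, -1.0]
opening: 0.357
grasp_force: 59.8
```

Call:
send_rows(
  series=[
    [[0, 0, 0], [2, 0, -50], 1],
    [[0, 0, 0], [2, 0, -92], 1],
    [[0, 0, 0], [2, 0, -95], 1],
    [[0, 0, 0], [2, 0, -95], 0],
    [[0, 0, 0], [2, 0, -95], 0],
    [[0, 0, 0], [2, 0, -95], 0],
    [[0, 0, 0], [2, 0, -40], 0],
    [[0, 0, 0], [2, 0, 15], 0],
    [[0, 0, 0], [-15, -50, 30], -0.5],
    [[0, 0, 0], [-40, -100, 30], -1],
  ],
)

```text
time_s: 6.68
eef_pos: [0.5112, 0.1821, 0.1777]
eef_rot: [0.002, 0.626, 0.78, 0.002]
wrist_force: [0.1, -0.7, 0.1]
opening: 0.896
grasp_force: 0.0
```

```bash
python3 - <<'E'
from h import *
c=shot('wrist','w2.png')
print(lm('papelon0','wrist',6),lm('pail','wrist'),lm('bail_mid','wrist'),lm('pail_rim','wrist'))
o=telemetry.get_obs(); print(o['time_s'],o['eef_pos'],o['eef_rot'])
E
```

```text
[(0.87, [0.554, 0.278, 0.005]), (0.68, [0.446, -0.07, 0.0]), (0.58, [0.444, 0.015, 0.0])] [(0.64, [0.569, 0.269, -0.0])] [(0.87, [0.58, 0.182, 0.081])] [(0.55, [0.567, 0.273, 0.067])]
6.925 [0.51032315 0.18286573 0.17538913] [6.68829387e-04 6.27032554e-01 7.78992203e-01 9.36874770e-04]
```

View pics/w2.png

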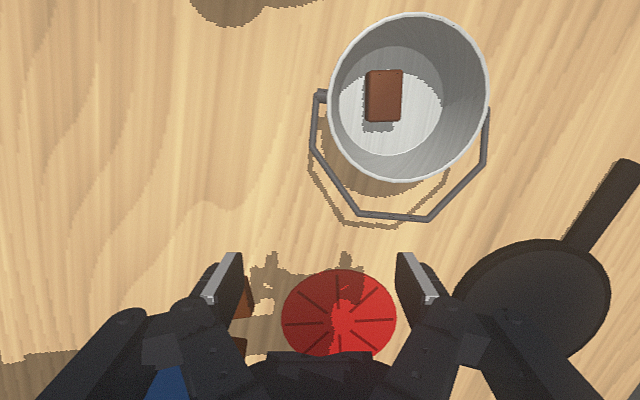

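The pail at (408,95) now holds block 0, at (384,96). Next is block 1.

Call:
send_rows(
  series=[
    [[0, 0, 4], [-22, -56, 0], -1],
    [[0, 0, 8], [-44, -111, 0], -1],
    [[0, 0, 8], [-66, -167, 0], -1],
    [[0, 0, 8], [-66, -167, -60], -1],
    [[0, 0, 8], [-66, -167, -115], -1],
    [[0, 0, 8], [-66, -167, -150], -1],
    [[0, 0, 8], [-66, -167, -170], -1],
    [[0, 0, 8], [-66, -167, -170], 1],
    [[0, 0, 8], [-66, -167, -170], 1],
    [[0, 0, 8], [-66, -167, -170], 1],
  ],
)

```text
time_s: 8.18
eef_pos: [0.445, 0.0157, 0.0055]
eef_rot: [0.001, 0.571, 0.821, 0.001]
wrist_force: [-0.3, 0.3, 0.3]
opening: 0.371
grasp_force: 0.5
```

Call:
send_rows(
  series=[
    [[0, 0, 0], [0, 0, 0], 1],
    [[0, 0, 0], [0, 0, 0], 1],
    [[0, 0, 0], [0, 0, 60], 1],
    [[0, 0, 0], [0, 0, 120], 1],
    [[0, 0, -3], [28, 45, 140], 1],
    [[0, 0, -6], [56, 98, 140], 1],
    [[0, 0, -8], [84, 151, 140], 1],
    [[0, 0, -8], [112, 204, 140], 1],
    [[0, 0, -8], [139, 264, 140], 1],
    [[0, 0, -8], [139, 267, 140], 1],
  ],
)

```text
time_s: 9.43
eef_pos: [0.5832, 0.2863, 0.1442]
eef_rot: [0.0, 0.625, 0.78, 0.001]
wrist_force: [-0.8, -0.6, -0.4]
opening: 0.358
grasp_force: 59.9
```

Call:
send_rows(
  series=[
    [[0, 0, 0], [0, 0, -50], 1],
    [[0, 0, 0], [0, 0, -90], 1],
    [[0, 0, 0], [0, 0, -93], 1],
    [[0, 0, 0], [0, 0, -93], 0],
    [[0, 0, 0], [0, 0, -93], 0],
    [[0, 0, 0], [0, 0, -93], 0],
    [[0, 0, 0], [0, 0, -40], 0],
    [[0, 0, 0], [0, 0, 15], 0],
    [[0, 0, 0], [-15, -50, 30], -0.5],
    [[0, 0, 0], [-50, -100, 30], -1],
  ],
)

```text
time_s: 10.68
eef_pos: [0.5347, 0.1819, 0.1779]
eef_rot: [0.003, 0.626, 0.779, 0.002]
wrist_force: [0.3, -1.8, 0.2]
opening: 0.902
grasp_force: 0.0
```

```bash
python3 - <<'E'
from h import *
c=shot('wrist','w3.png')
print(lm('papelon0','wrist',6),lm('bail_mid','wrist'),lm('pail_rim','wrist'))
o=telemetry.get_obs(); print(o['time_s'],o['eef_pos'],o['eef_rot'])
E
```

```text
[(0.84, [0.58, 0.281, 0.029]), (0.78, [0.572, 0.264, 0.005]), (0.58, [0.571, 0.267, 0.002])] [(0.98, [0.582, 0.181, 0.08])] []
10.875 [0.53262684 0.18204533 0.17543052] [5.93938910e-04 6.27418942e-01 7.78681311e-01 7.30466098e-04]
```

Call:
send_rows(
  series=[
    [[0, 0, -2], [-18, -56, 0], -1],
    [[0, 0, -4], [-37, -112, 0], -1],
    [[0, 0, -6], [-56, -168, 0], -1],
    [[0, 0, -8], [-75, -224, 0], -1],
    [[0, 0, -10], [-88, -253, -30], -1],
    [[0, 0, -10], [-88, -253, -90], -1],
    [[0, 0, -10], [-88, -253, -145], -1],
    [[0, 0, -10], [-88, -253, -170], -1],
    [[0, 0, -10], [-88, -253, -170], 1],
    [[0, 0, -10], [-88, -253, -170], 1],
  ],
)

```text
time_s: 12.12
eef_pos: [0.4464, -0.0706, 0.0056]
eef_rot: [0.001, 0.692, 0.722, 0.0]
wrist_force: [0.0, -0.7, -0.9]
opening: 0.604
grasp_force: 0.0
```

Call:
send_rows(
  series=[
    [[0, 0, 0], [0, 0, 0], 1],
    [[0, 0, 0], [0, 0, 0], 1],
    [[0, 0, 0], [0, 0, 60], 1],
    [[0, 0, 0], [0, 0, 120], 1],
    [[0, 0, 0], [14, 40, 160], 1],
    [[0, 0, 0], [36, 98, 160], 1],
    [[0, 0, 0], [58, 155, 160], 1],
    [[0, 0, 0], [68, 210, 160], 1],
    [[0, 0, 0], [68, 233, 160], 1],
    [[0, 0, 0], [68, 233, 160], 1],
  ],
)

```text
time_s: 13.38
eef_pos: [0.5123, 0.1644, 0.1648]
eef_rot: [0.0, 0.691, 0.723, 0.0]
wrist_force: [-0.2, 0.3, -0.2]
opening: 0.518
grasp_force: 61.8
```

```bash
python3 - <<'E'
from h import *
c=shot('wrist','w4.png')
print(lm('papelon0','wrist',6),lm('bail_mid','wrist'),lm('pail','wrist'))
o=telemetry.get_obs(); print(o['time_s'],o['eef_pos'],o['eef_rot'])
E
```

```text
[(0.94, [0.574, 0.266, 0.007]), (0.81, [0.513, 0.161, 0.158]), (0.71, [0.582, 0.281, 0.032])] [(0.86, [0.579, 0.181, 0.08])] [(0.6, [0.569, 0.269, 0.0])]
13.575 [0.51262837 0.16169408 0.1645245 ] [ 1.92734276e-04  6.92715814e-01  7.21210624e-01 -1.13905386e-05]
```

View pics/w4.png

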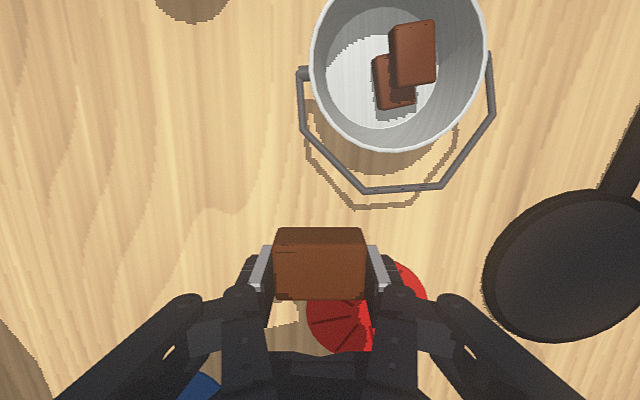

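Blocks 0 and 1 are in the pail, with block 1 at (413,50) lying partly on block 0 at (393,82). I'll turn the held block and drop it into the free left side.

Call:
send_rows(
  series=[
    [[0, 0, -10], [4, 13, 0], 1],
    [[0, 0, -20], [8, 26, 0], 1],
    [[0, 0, -30], [12, 39, 0], 1],
    [[0, 0, -40], [16, 52, 0], 1],
    [[0, 0, -50], [20, 65, 0], 1],
    [[0, 0, -60], [24, 78, 0], 1],
    [[0, 0, -70], [28, 91, 0], 1],
    [[0, 0, -80], [31, 104, 0], 1],
    [[0, 0, -80], [31, 104, -50], 1],
    [[0, 0, -80], [31, 104, -80], 1],
  ],
)

```text
time_s: 14.82
eef_pos: [0.5431, 0.2652, 0.0825]
eef_rot: [0.0, 0.994, 0.107, -0.001]
wrist_force: [-0.2, -0.2, -1.5]
opening: 0.525
grasp_force: 61.8
```

Call:
send_rows(
  series=[
    [[0, 0, 0], [0, 0, -30], 1],
    [[0, 0, 0], [0, 0, -30], 1],
    [[0, 0, 0], [0, 0, -30], -0.25],
    [[0, 0, 0], [0, 0, -30], -0.25],
    [[0, 0, 0], [0, 0, -30], -0.25],
    [[0, 0, 0], [0, 0, 30], -0.25],
    [[0, 0, 0], [0, 0, 90], -0.25],
    [[0, 0, 0], [0, -60, 120], 0],
    [[0, 0, 0], [0, -120, 150], 0],
    [[0, 0, 0], [0, -120, 150], 0],
  ],
)

```text
time_s: 16.08
eef_pos: [0.5452, 0.1441, 0.2378]
eef_rot: [0.0, 0.994, 0.106, 0.003]
wrist_force: [-0.4, 0.7, -0.3]
opening: 0.501
grasp_force: 0.0
```

```bash
python3 - <<'E'
from h import *
c=shot('wrist','w5.png')
print(lm('papelon0','wrist',6),lm('bail_mid','wrist'),lm('pail','wrist'))
c=shot('top','t5.png');print(lm('lid','top',6),lm('pail','top'),lm('bail_mid','top'),lm('scale','top'))
o=telemetry.get_obs(); print(o['time_s'],o['eef_pos'],o['eef_rot'],o['q'])
a=cv2.imread('pics/w5.png');b=cv2.imread('pics/t5.png')
cv2.imwrite('pics/c5.png',np.vstack([cv2.resize(a[:,:],(480,300)),cv2.resize(b[120:320,180:500],(480,300))]))
E
```

```text
[(0.93, [0.583, 0.282, 0.03]), (0.84, [0.574, 0.266, 0.008]), (0.73, [0.545, 0.266, 0.019])] [(0.89, [0.582, 0.178, 0.084])] [(0.91, [0.569, 0.269, -0.0])]
[(0.91, [0.634, -0.26, -0.001]), (0.77, [0.338, -0.159, -0.003]), (0.61, [0.802, 0.068, -0.0]), (0.57, [0.832, -0.17, 0.003]), (0.36, [0.436, -0.311, 0.096])] [] [] [(0.57, [0.433, -0.308, 0.094])]
16.525 [0.54308577 0.14772775 0.23340468] [-1.09540043e-04  9.94090419e-01  1.08552570e-01 -7.53034972e-04] [5.46473681e-02 1.52961175e-01 1.63465375e+00 1.40535957e-04
 1.35549345e+00 1.40787970e+00]
```

View pics/c5.png

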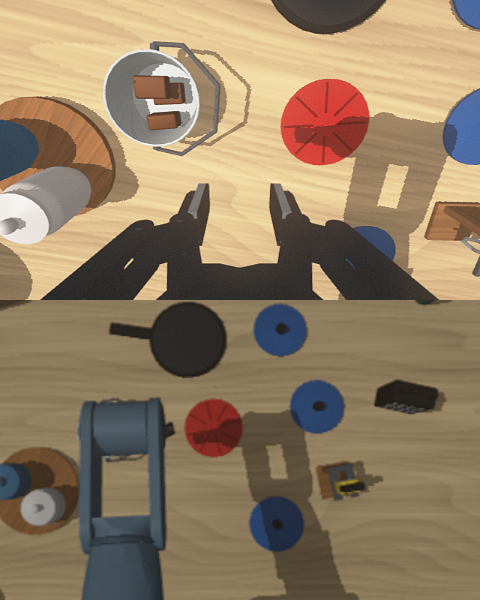

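All three blocks are in the pail, in the top half at (152,87), (168,95) and (163,121). Next I'll take a close look at the scale.

Call:
send_rows(
  series=[
    [[0, 0, 0], [-18, -50, 30], -1],
    [[0, 0, 0], [-36, -100, 60], -1],
    [[0, 0, 0], [-54, -152, 96], -1],
    [[0, 0, 0], [-72, -204, 96], -1],
    [[0, 0, 0], [-90, -256, 96], -1],
    [[0, 0, 0], [-108, -306, 96], -1],
    [[0, 0, 0], [-126, -356, 96], -1],
    [[0, 0, 0], [-144, -406, 96], -1],
    [[0, 0, 0], [-164, -447, 96], -1],
    [[0, 0, 0], [-164, -447, 96], -1],
  ],
)

```text
time_s: 17.77
eef_pos: [0.3785, -0.3023, 0.3297]
eef_rot: [-0.0, 0.994, 0.106, -0.0]
wrist_force: [0.8, 0.3, 0.2]
opening: 0.994
grasp_force: 0.0
```

```bash
python3 - <<'E'
from h import *
c=shot('wrist','w6.png')
for t in ['scale','stand','hook_seat','hook_tip','scale_grip','stand_seat','lid']: print(t,lm(t,'wrist',3))
o=telemetry.get_obs(); print(o['time_s'],o['eef_pos'],o['eef_rot'])
E
```

```text
scale [(0.7, [0.431, -0.313, 0.094])]
stand [(0.74, [0.432, -0.313, 0.001])]
hook_seat [(0.42, [0.433, -0.313, 0.001])]
hook_tip []
scale_grip [(0.62, [0.433, -0.311, 0.166])]
stand_seat [(0.63, [0.434, -0.309, 0.096])]
lid [(0.59, [0.335, -0.161, 0.0])]
18.175 [ 0.38013305 -0.29937133  0.33040314] [6.07573004e-05 9.94074853e-01 1.08697631e-01 8.89247042e-05]
```

View pics/w6.png

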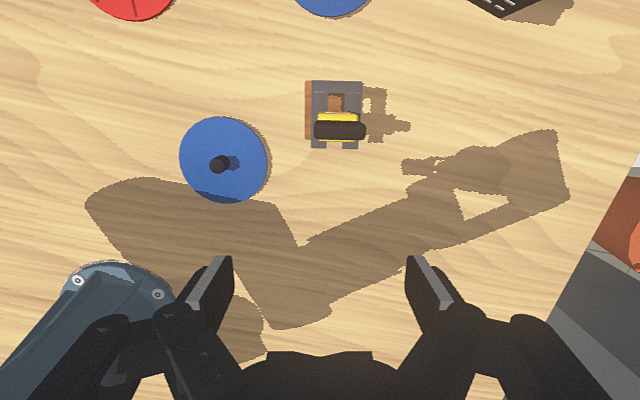

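Wrist view: the fork's slot (336,100) opens image-down, toward the robot. The slab's long way (314–366,130) runs across the slot, so I need to check which way the hook faces before gripping.

```bash
python3 - <<'E'
from h import *
c=shot('side','s7.png'); im=cv2.imread('pics/s7.png')
S=np.array([.433,-.311,0])
for yaw in range(-180,180,30):
    a=np.radians(yaw);x=np.array([np.cos(a),np.sin(a),0])
    print(yaw,proj(c,S+[0,0,.047]+x*.015+[0,0,.013]),proj(c,S+[0,0,.06]-x*.015))
print(proj(c,S+[0,0,.047]),proj(c,S+[0,0,.095]),proj(c,S+[0,0,.185]))
u,v=355,260
cv2.imwrite('pics/s7c.png',cv2.resize(im[v:v+85,u:u+64],(450,600),interpolation=cv2.INTER_CUBIC))
# slab axis from wrist image
E
```

```text
-180 [365.8 317.1] [375.  310.3]
-150 [368.8 318.6] [372.  308.9]
-120 [372.3 318.7] [368.6 308.8]
-90 [375.2 317.5] [365.7 310. ]
-60 [376.9 315.2] [364.  312.2]
-30 [376.8 312.6] [364.1 314.8]
0 [375.  310.3] [365.8 317.1]
30 [372.  308.9] [368.8 318.6]
60 [368.6 308.8] [372.3 318.7]
90 [365.7 310. ] [375.2 317.5]
120 [364.  312.2] [376.9 315.2]
150 [364.1 314.8] [376.8 312.6]
[370.3 317.6] [370.9 303. ] [372.3 273.5]
```

View pics/s7c.png

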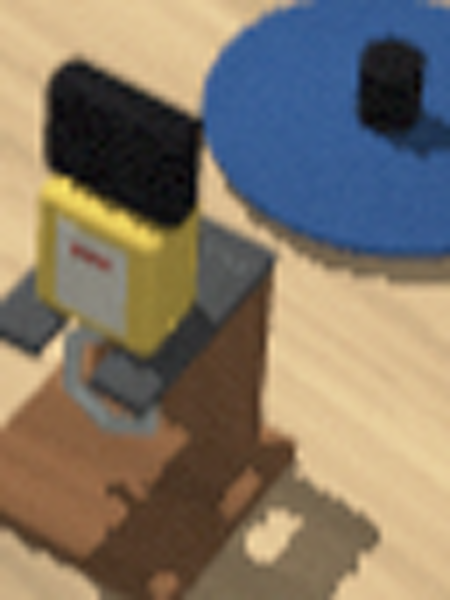

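The hook's back is at the left (365,311) and its tip at the right (376,318), so the scale's +x points to world −y, with the fork slot opening toward the robot. I'll measure the slab's angle exactly.

```bash
python3 - <<'E'
from h import *
im=cv2.imread('pics/w6.png');c=camera('wrist')
h=cv2.cvtColor(im,cv2.COLOR_BGR2HSV)
def rect(m,z):
    w=np.zeros(m.shape,'uint8');w[75:156,300:370]=m[75:156,300:370]
    cs,_=cv2.findContours(w,0,2);k=max(cs,key=cv2.contourArea)
    P=np.array([ray(c,p,z)[:2] for p in k[:,0]])*1000
    print(cv2.minAreaRect(P.astype('float32')))
rect(h[...,2]<45,.185)
rect((h[...,0]>20)&(h[...,0]<35)&(h[...,1]>150),.145)
rect((h[...,2]<130)&((h[...,1]<70)|(h[...,2]<45)),.095)
print(h[115,322],h[128,330],h[90,320])
E
```

```text
Traceback (most recent call last):
ValueError: max() iterable argument is empty
```

```bash
python3 - <<'E'
from h import *
im=cv2.imread('pics/w6.png');c=camera('wrist')
h=cv2.cvtColor(im,cv2.COLOR_BGR2HSV)
print(h[115,322],h[128,330],h[132,345],h[90,320])
def rect(m,z):
    w=np.zeros(m.shape,'uint8');w[75:156,300:370]=m[75:156,300:370]
    cs,_=cv2.findContours(w,0,2)
    if not len(cs): return print('none')
    k=max(cs,key=cv2.contourArea)
    P=np.array([ray(c,p,z)[:2] for p in k[:,0]])*1000
    print(cv2.minAreaRect(P.astype('float32')))
rect(im.max(2)<60,.185)
rect((h[...,0]>20)&(h[...,0]<35)&(h[...,1]>150),.145)
rect((im.max(2)<130)&(h[...,1]<70),.095)
E
```

```text
[ 26 164 242] [18 55 83] [10 69 81] [ 11  30 120]
((431.5, -329.20001220703125), (1.0198062658309937, 0.0), 101.31060028076172)
((445.7941589355469, -305.0787048339844), (8.21593952178955, 42.68254852294922), 12.447637557983398)
((445.03778076171875, -309.3057861328125), (78.87837982177734, 65.44042205810547), 11.096062660217285)
```

Call:
send_rows(
  series=[
    [[0, 0, -10], [6, -1, 0], -1],
    [[0, 0, -20], [12, -3, 0], -1],
    [[0, 0, -30], [18, -4, 0], -1],
    [[0, 0, -40], [24, -5, 0], -1],
    [[0, 0, -50], [30, -6, 0], -1],
    [[0, 0, -60], [36, -7, 0], -1],
    [[0, 0, -70], [42, -8, 0], -1],
    [[0, 0, -80], [48, -10, 0], -1],
    [[0, 0, -90], [53, -11, 0], -1],
    [[0, 0, -90], [53, -11, -50], -1],
  ],
)

```text
time_s: 19.58
eef_pos: [0.4349, -0.3133, 0.2839]
eef_rot: [0.001, 0.779, -0.627, 0.005]
wrist_force: [0.4, -0.3, -1.0]
opening: 0.998
grasp_force: 0.0
```

Call:
send_rows(
  series=[
    [[0, 0, 0], [0, 0, -50], -1],
    [[0, 0, 0], [0, 0, -95], -1],
    [[0, 0, 0], [0, 0, -120], -1],
    [[0, 0, 0], [0, 0, -128], -1],
    [[0, 0, 0], [0, 0, -128], 1],
    [[0, 0, 0], [0, 0, -128], 1],
    [[0, 0, 0], [0, 0, -128], 1],
    [[0, 0, 0], [0, 0, -128], 1],
    [[0, 0, 0], [0, 0, -128], 1],
    [[0, 0, 0], [0, 0, -128], 1],
  ],
)

```text
time_s: 20.82
eef_pos: [0.4332, -0.3117, 0.1532]
eef_rot: [0.0, 0.779, -0.627, 0.001]
wrist_force: [0.8, 1.2, 4.8]
opening: 0.18
grasp_force: 58.9
```

Call:
send_rows(
  series=[
    [[0, 0, 0], [0, 0, 2], 1],
    [[0, 0, 0], [-8, -2, 2], 1],
    [[0, 0, 0], [-20, -4, 2], 1],
    [[0, 0, 0], [-35, -8, 2], 1],
    [[0, 0, 0], [-52, -11, 2], 1],
    [[0, 0, 0], [-70, -15, 2], 1],
    [[0, 0, 0], [-80, -17, 2], 1],
    [[0, 0, 0], [-80, -17, 30], 1],
    [[0, 0, 0], [-80, -17, 70], 1],
    [[0, 0, 0], [-80, -17, 110], 1],
  ],
)

```text
time_s: 22.08
eef_pos: [0.3521, -0.3282, 0.2634]
eef_rot: [-0.0, 0.779, -0.627, -0.0]
wrist_force: [0.1, -1.2, -1.2]
opening: 0.176
grasp_force: 58.4
```

Call:
send_rows(
  series=[
    [[0, 0, 10], [10, 20, 0], 1],
    [[0, 0, 20], [30, 55, 0], 1],
    [[0, 0, 30], [55, 100, 0], 1],
    [[0, 0, 40], [80, 150, 0], 1],
    [[0, 0, 50], [105, 200, 0], 1],
    [[0, 0, 60], [130, 250, 0], 1],
    [[0, 0, 70], [155, 300, 0], 1],
    [[0, 0, 80], [180, 340, 0], 1],
    [[0, 0, 90], [205, 380, 0], 1],
    [[0, 0, 100], [220, 420, 0], 1],
  ],
)

```text
time_s: 23.32
eef_pos: [0.5733, 0.0928, 0.2622]
eef_rot: [0.0, 0.98, 0.197, 0.0]
wrist_force: [0.7, -0.6, -1.7]
opening: 0.18
grasp_force: 58.7
```

Call:
send_rows(
  series=[
    [[0, 0, 10], [4, 8, 0], 1],
    [[0, 0, 20], [8, 16, 0], 1],
    [[0, 0, 30], [14, 24, 0], 1],
    [[0, 0, 40], [14, 29, 0], 1],
    [[0, 0, 50], [14, 29, 0], 1],
    [[0, 0, 60], [14, 29, 0], 1],
    [[0, 0, 70], [14, 29, 0], 1],
    [[0, 0, 75], [14, 29, 0], 1],
    [[0, 0, 75], [14, 29, 0], 1],
    [[0, 0, 75], [14, 29, 0], 1],
  ],
)

```text
time_s: 24.58
eef_pos: [0.5865, 0.1205, 0.2622]
eef_rot: [-0.0, 0.661, 0.75, 0.0]
wrist_force: [-0.6, 0.1, -2.5]
opening: 0.179
grasp_force: 58.7
```

```bash
python3 - <<'E'
from h import *
for n in ['side','wrist','top']:
    shot(n,'8'+n+'.png')
    for t in ['scale','hook_seat','hook_tip','bail_mid','pail','pail_rim']: print(n,t,lm(t,n,2))
o=telemetry.get_obs(); print(o['time_s'],o['eef_pos'],o['eef_rot'],o['q'].round(2),o['opening'])
a=cv2.imread('pics/8side.png');b=cv2.imread('pics/8wrist.png')
cv2.imwrite('pics/c8.png',np.vstack([cv2.resize(a[80:280,180:440],(390,300)),cv2.resize(b,(390,244))]))
E
```

```text
side scale [(0.66, [0.584, 0.12, 0.198]), (0.48, [0.442, 0.499, 0.022])]
side hook_seat [(0.63, [0.584, 0.122, 0.156])]
side hook_tip [(0.62, [0.584, 0.133, 0.166])]
side bail_mid [(0.43, [0.575, 0.18, 0.082])]
side pail [(0.71, [0.581, 0.284, 0.03]), (0.56, [0.566, 0.277, -0.004])]
side pail_rim [(0.61, [0.567, 0.273, 0.066])]
wrist scale [(0.87, [0.583, 0.118, 0.203])]
wrist hook_seat [(0.61, [0.585, 0.119, 0.157])]
wrist hook_tip [(0.48, [0.584, 0.132, 0.168])]
wrist bail_mid [(0.55, [0.581, 0.178, 0.079]), (0.18, [0.586, 0.12, 0.204])]
wrist pail [(0.98, [0.568, 0.266, -0.001])]
wrist pail_rim [(0.66, [0.568, 0.274, 0.067])]
top scale []
top hook_seat [(0.5, [0.805, 0.071, 0.0]), (0.35, [0.567, 0.271, -0.002])]
top hook_tip [(0.33, [0.635, -0.26, -0.002])]
top bail_mid [(0.44, [0.58, 0.181, 0.082])]
top pail [(0.85, [0.568, 0.27, -0.002]), (0.29, [0.576, 0.269, 0.007])]
top pail_rim [(0.56, [0.58, 0.003, 0.003])]
25.625 [0.58659074 0.12073055 0.2623003 ] [-1.40812067e-05  6.60162242e-01  7.51123035e-01 -9.72543223e-06] [ 0.    0.21  1.51  0.    1.42 -0.12] 0.17577920856469256
```

View pics/c8.png

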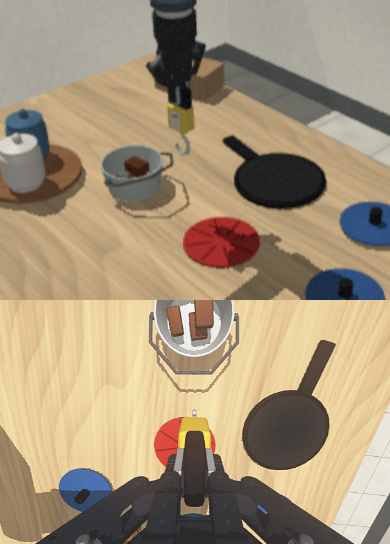

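Side view: the scale hangs straight, with its hook opening toward the pail, and the bail is folded toward it. I'll lower the hook and slide it in under the wire.

Call:
send_rows(
  series=[
    [[0, 0, 0], [0, 0, -40], 1],
    [[0, 0, 0], [0, 0, -80], 1],
    [[0, 0, 0], [0, 0, -97], 1],
    [[0, 0, 0], [-2, 15, -97], 1],
    [[0, 0, 0], [-4, 30, -97], 1],
    [[0, 0, 0], [-5, 42, -97], 1],
    [[0, 0, 0], [-6, 52, -97], 1],
    [[0, 0, 0], [-6, 59, -97], 1],
    [[0, 0, 0], [-6, 59, -97], 1],
  ],
)

```text
time_s: 26.75
eef_pos: [0.5806, 0.1803, 0.1654]
eef_rot: [0.0, 0.66, 0.751, 0.0]
wrist_force: [0.2, -0.4, -0.9]
opening: 0.174
grasp_force: 58.6
```

```bash
python3 - <<'E'
from h import *
for n in ['side','top','wrist']:
    shot(n,'9'+n+'.png')
    for t in ['scale','hook_seat','hook_tip','bail_mid','pail_rim']: print(n,t,lm(t,n,2))
o=telemetry.get_obs(); print(o['time_s'],o['eef_pos'],o['wrist_force'])
a=cv2.imread('pics/9side.png');b=cv2.imread('pics/9wrist.png')
cv2.imwrite('pics/c9.png',cv2.resize(a[140:240,230:350],(720,600),interpolation=cv2.INTER_CUBIC))
E
```

```text
side scale [(0.7, [0.581, 0.182, 0.102]), (0.64, [0.576, 0.004, 0.008])]
side hook_seat [(0.43, [0.58, 0.182, 0.059])]
side hook_tip [(0.51, [0.58, 0.18, 0.106]), (0.46, [0.579, 0.192, 0.067])]
side bail_mid [(0.4, [0.577, 0.183, 0.082])]
side pail_rim [(0.84, [0.566, 0.276, 0.065]), (0.58, [0.578, -0.001, 0.008])]
top scale []
top hook_seat []
top hook_tip [(0.61, [0.566, 0.267, -0.001]), (0.47, [0.434, -0.311, 0.094])]
top bail_mid []
top pail_rim [(0.79, [0.563, 0.277, 0.065]), (0.46, [0.432, -0.309, 0.001])]
wrist scale [(0.84, [0.58, 0.178, 0.108]), (0.65, [0.58, 0.001, 0.006])]
wrist hook_seat [(0.62, [0.579, 0.176, 0.057])]
wrist hook_tip [(0.39, [0.578, 0.192, 0.073])]
wrist bail_mid []
wrist pail_rim [(0.67, [0.568, 0.274, 0.069])]
27.65 [0.58057016 0.17973777 0.16529164] [ 0.81397903 -0.89093763 -2.4052852 ]
```

View pics/c9.png

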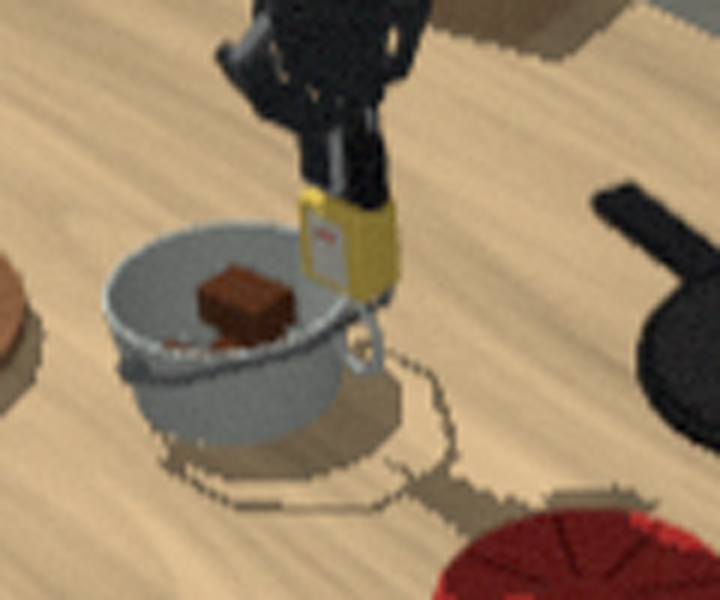

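The wire passes over the hook tip at about (365,320). I'll engage it and swing the bail up along its arc.

Call:
send_rows(
  series=[
    [[0, 0, 0], [0, 0, 12], 1],
    [[0, 0, 0], [0, 0, 23], 1],
    [[0, 0, 0], [-1, 7, 39], 1],
    [[0, 0, 0], [-2, 17, 53], 1],
    [[0, 0, 0], [-4, 29, 65], 1],
    [[0, 0, 0], [-6, 43, 75], 1],
    [[0, 0, 0], [-8, 58, 82], 1],
    [[0, 0, 0], [-10, 74, 86], 1],
    [[0, 0, 0], [-12, 90, 88], 1],
    [[0, 0, 0], [-12, 90, 88], 1],
  ],
)

```text
time_s: 28.9
eef_pos: [0.5681, 0.2711, 0.253]
eef_rot: [-0.0, 0.659, 0.752, -0.0]
wrist_force: [-0.1, 0.6, -1.8]
opening: 0.176
grasp_force: 58.6
```

```bash
python3 - <<'E'
from h import *
for n in ['side','wrist']:
    shot(n,'10'+n+'.png')
    for t in ['hook_seat','bail_mid','pail','pail_rim']: print(n,t,lm(t,n,2))
o=telemetry.get_obs(); print(o['time_s'],o['eef_pos'],o['wrist_force'])
E
```

```text
side hook_seat [(0.53, [0.569, 0.268, 0.143])]
side bail_mid [(0.64, [0.566, 0.272, 0.147]), (0.64, [0.433, -0.31, 0.093])]
side pail [(0.89, [0.568, 0.275, -0.0]), (0.68, [0.579, 0.001, 0.006])]
side pail_rim [(0.98, [0.569, 0.271, 0.068])]
wrist hook_seat [(0.4, [0.565, 0.266, 0.146])]
wrist bail_mid [(0.36, [0.567, 0.269, 0.145])]
wrist pail [(0.78, [0.569, 0.268, 0.001]), (0.17, [0.81, 0.067, 0.0])]
wrist pail_rim [(0.92, [0.57, 0.274, 0.07]), (0.58, [0.58, -0.0, 0.007])]
29.4 [0.56871575 0.26937174 0.25327127] [ 0.06648573  0.22953821 -2.05219888]
```

Call:
send_rows(
  series=[
    [[0, 0, 0], [0, 0, 6], 1],
    [[0, 0, 0], [0, 0, 12], 1],
    [[0, 0, 0], [0, 0, 18], 1],
    [[0, 0, 0], [0, 0, 24], 1],
    [[0, 0, 0], [0, 0, 30], 1],
    [[0, 0, 0], [0, 0, 38], 1],
    [[0, 0, 0], [0, 0, 48], 1],
    [[0, 0, 0], [0, 0, 58], 1],
    [[0, 0, 0], [0, 0, 68], 1],
    [[0, 0, 0], [0, 0, 75], 1],
  ],
)

```text
time_s: 30.65
eef_pos: [0.5688, 0.2698, 0.3293]
eef_rot: [0.0, 0.66, 0.751, 0.0]
wrist_force: [-1.1, 0.0, -8.1]
opening: 0.174
grasp_force: 58.2
```

Call:
send_rows(
  series=[
    [[0, 0, 0], [0, 0, 0], 1],
    [[0, 0, 0], [0, 0, 0], 1],
    [[0, 0, 0], [0, 0, 0], 1],
    [[0, 0, 0], [0, 0, 0], 1],
    [[0, 0, 0], [0, 0, 0], 1],
    [[0, 0, 0], [0, 0, 0], 1],
    [[0, 0, 0], [0, 0, 0], 1],
    [[0, 0, 0], [0, 0, 0], 1],
    [[0, 0, 0], [0, 0, 0], 1],
    [[0, 0, 0], [0, 0, 0], 1],
  ],
)

```text
time_s: 31.9
eef_pos: [0.5686, 0.2697, 0.3283]
eef_rot: [0.0, 0.66, 0.751, 0.0]
wrist_force: [0.2, 0.3, -8.0]
opening: 0.176
grasp_force: 58.2
```

Call:
send_rows(
  series=[
    [[0, 0, 0], [0, 0, 0], 1],
    [[0, 0, 0], [0, 0, 0], 1],
    [[0, 0, 0], [0, 0, 0], 1],
    [[0, 0, 0], [0, 0, 0], 1],
    [[0, 0, 0], [0, 0, 0], 1],
    [[0, 0, 0], [0, 0, 0], 1],
    [[0, 0, 0], [0, 0, 0], 1],
    [[0, 0, 0], [0, 0, 0], 1],
    [[0, 0, 0], [0, 0, 0], 1],
    [[0, 0, 0], [0, 0, 0], 1],
  ],
)

```text
time_s: 33.15
eef_pos: [0.5686, 0.2698, 0.3283]
eef_rot: [0.0, 0.66, 0.751, 0.0]
wrist_force: [-0.1, 0.1, -7.6]
opening: 0.176
grasp_force: 58.2
```

```bash
python3 - <<'E'
from h import *
for n in ['side','wrist']:
    shot(n,'11'+n+'.png')
    for t in ['hook_seat','bail_mid','pail','pail_rim']: print(n,t,lm(t,n,2))
    if n=='side': print('trivet',lm('trivet_top',n,2),lm('trivet',n,2))
o=telemetry.get_obs(); print(o['time_s'],o['eef_pos'],o['wrist_force'])
E
```

```text
side hook_seat [(0.6, [0.568, 0.269, 0.194])]
side bail_mid [(0.47, [0.566, 0.27, 0.194])]
side pail [(0.96, [0.57, 0.273, 0.047]), (0.3, [0.44, 0.499, 0.022])]
side pail_rim [(0.87, [0.568, 0.269, 0.116])]
trivet [(0.94, [0.578, 0.001, 0.007])] [(0.66, [0.58, 0.002, -0.0])]
wrist hook_seat [(0.63, [0.585, 0.28, 0.078]), (0.61, [0.568, 0.268, 0.198])]
wrist bail_mid [(0.91, [0.571, 0.271, 0.196])]
wrist pail [(0.67, [0.572, 0.268, 0.051])]
wrist pail_rim [(0.57, [0.571, 0.27, 0.118])]
33.75 [0.56857954 0.269727   0.32828052] [ 0.52342544  0.20062333 -8.2344425 ]
```

Call:
send_rows(
  series=[
    [[0, 0, 0], [0, -2, 0], 1],
    [[0, 0, 0], [0, -6, 0], 1],
    [[0, 0, 0], [0, -13, 0], 1],
    [[0, 0, 0], [1, -22, 0], 1],
    [[0, 0, 0], [1, -34, 0], 1],
    [[0, 0, 0], [2, -48, 0], 1],
    [[0, 0, 0], [2, -64, 0], 1],
    [[0, 0, 0], [3, -81, 0], 1],
    [[0, 0, 0], [4, -99, 0], 1],
    [[0, 0, 0], [4, -117, 0], 1],
  ],
)

```text
time_s: 35.0
eef_pos: [0.5726, 0.1513, 0.3283]
eef_rot: [0.0, 0.66, 0.751, -0.0]
wrist_force: [0.6, -0.6, -7.6]
opening: 0.181
grasp_force: 58.2
```

Call:
send_rows(
  series=[
    [[0, 0, 0], [1, -18, 0], 1],
    [[0, 0, 0], [2, -36, 0], 1],
    [[0, 0, 0], [2, -54, 0], 1],
    [[0, 0, 0], [3, -71, 0], 1],
    [[0, 0, 0], [4, -88, 0], 1],
    [[0, 0, 0], [4, -104, 0], 1],
    [[0, 0, 0], [5, -118, 0], 1],
    [[0, 0, 0], [5, -130, 0], 1],
    [[0, 0, 0], [6, -139, 0], 1],
    [[0, 0, 0], [6, -145, 0], 1],
  ],
)

```text
time_s: 36.25
eef_pos: [0.5787, 0.0073, 0.3283]
eef_rot: [-0.0, 0.66, 0.751, 0.0]
wrist_force: [0.1, -0.1, -8.5]
opening: 0.173
grasp_force: 58.3
```

Call:
send_rows(
  series=[
    [[0, 0, 0], [0, -3, 0], 1],
    [[0, 0, 0], [0, -5, 0], 1],
    [[0, 0, 0], [0, -5, 0], 1],
    [[0, 0, 0], [0, -5, 0], 1],
    [[0, 0, 0], [0, -5, 0], 1],
    [[0, 0, 0], [0, -5, 0], 1],
    [[0, 0, 0], [0, -5, 0], 1],
    [[0, 0, 0], [0, -5, 0], 1],
    [[0, 0, 0], [0, -5, 0], 1],
    [[0, 0, 0], [0, -5, 0], 1],
  ],
)

```text
time_s: 37.5
eef_pos: [0.5786, 0.0027, 0.3283]
eef_rot: [-0.0, 0.66, 0.751, -0.0]
wrist_force: [-0.5, -0.4, -7.8]
opening: 0.176
grasp_force: 58.3
```

Call:
send_rows(
  series=[
    [[0, 0, 0], [0, 0, 0], 1],
    [[0, 0, 0], [0, 0, 0], 1],
    [[0, 0, 0], [0, 0, 0], 1],
    [[0, 0, 0], [0, 0, 0], 1],
    [[0, 0, 0], [0, 0, 0], 1],
    [[0, 0, 0], [0, 0, 0], 1],
    [[0, 0, 0], [0, 0, 0], 1],
    [[0, 0, 0], [0, 0, 0], 1],
    [[0, 0, 0], [0, 0, 0], 1],
    [[0, 0, 0], [0, 0, 0], 1],
  ],
)

```text
time_s: 38.75
eef_pos: [0.5786, 0.0028, 0.3283]
eef_rot: [-0.0, 0.66, 0.751, -0.0]
wrist_force: [0.4, -0.3, -7.1]
opening: 0.176
grasp_force: 58.3
```

```bash
python3 - <<'E'
from h import *
for n in ['side','wrist','top','side','wrist']:
    shot(n,'12'+n+'.png')
    print(n,[(t,lm(t,n,1)) for t in ['bail_mid','pail','pail_rim','trivet']])
o=telemetry.get_obs(); print(o['time_s'],o['eef_pos'],o['wrist_force'])
a=cv2.imread('pics/12side.png');b=cv2.imread('pics/12wrist.png')
cv2.imwrite('pics/c12.png',np.hstack([cv2.resize(a[140:300,220:440],(440,320)),cv2.resize(b[100:360,160:440],(345,320))]))
E
```

```text
side [('bail_mid', [(0.74, [0.44, 0.501, 0.021])]), ('pail', [(0.74, [0.579, 0.005, 0.051])]), ('pail_rim', [(0.92, [0.58, -0.0, 0.116])]), ('trivet', [(0.87, [0.58, 0.003, -0.002])])]
wrist [('bail_mid', [(0.66, [0.577, 0.002, 0.197])]), ('pail', [(0.97, [0.579, -0.001, 0.05])]), ('pail_rim', [(0.89, [0.578, 0.002, 0.12])]), ('trivet', [])]
top [('bail_mid', []), ('pail', [(0.51, [0.578, 0.002, 0.045])]), ('pail_rim', [(0.69, [0.575, 0.004, 0.11])]), ('trivet', [(0.65, [0.578, 0.003, -0.001])])]
side [('bail_mid', [(0.73, [0.557, -0.003, 0.07])]), ('pail', [(0.75, [0.581, 0.009, 0.047])]), ('pail_rim', [(0.58, [0.579, 0.002, 0.116])]), ('trivet', [(0.65, [0.578, 0.002, 0.001])])]
wrist [('bail_mid', []), ('pail', [(0.59, [0.582, 0.001, 0.048])]), ('pail_rim', [(0.79, [0.579, 0.004, 0.117])]), ('trivet', [])]
40.0 [0.57856953 0.00272019 0.32827376] [-0.74819202 -0.45330841 -7.95543753]
```

View pics/c12.png

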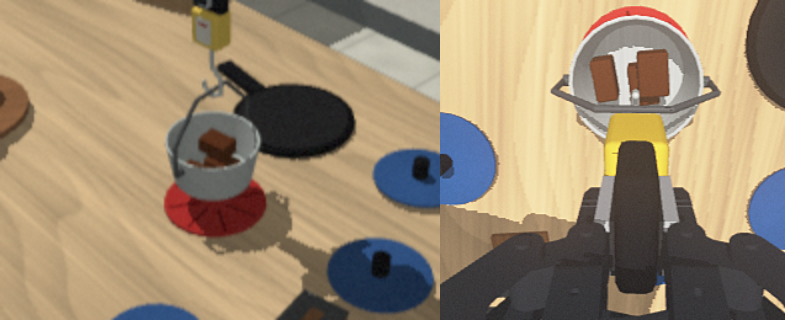

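The pail hangs level over the trivet, centred at about (.579,.002). I'll lower it, then reverse the arc to fold the bail back down.

Call:
send_rows(
  series=[
    [[0, 0, 0], [0, 0, -6], 1],
    [[0, 0, 0], [0, 0, -14], 1],
    [[0, 0, 0], [0, 0, -22], 1],
    [[0, 0, 0], [0, 0, -30], 1],
    [[0, 0, 0], [0, 0, -38], 1],
    [[0, 0, 0], [0, 0, -44], 1],
    [[0, 0, 0], [0, 0, -52], 1],
    [[0, 0, 0], [0, 0, -60], 1],
    [[0, 0, 0], [0, 0, -67], 1],
    [[0, 0, 0], [0, 0, -67], 1],
  ],
)

```text
time_s: 41.25
eef_pos: [0.5786, 0.0027, 0.2613]
eef_rot: [0.0, 0.66, 0.751, -0.0]
wrist_force: [-0.8, -1.1, -2.1]
opening: 0.177
grasp_force: 59.1
```

```bash
python3 - <<'E'
from h import *
for n in ['side','wrist']:
    shot(n,'13'+n+'.png')
    print(n,[(t,lm(t,n,1)) for t in ['hook_seat','bail_mid','pail','pail_rim']])
o=telemetry.get_obs(); print(o['time_s'],o['eef_pos'],o['wrist_force'])
E
```

```text
side [('hook_seat', [(0.61, [0.577, 0.001, 0.151])]), ('bail_mid', [(0.7, [0.577, 0.002, 0.148])]), ('pail', [(0.4, [0.384, 0.408, 0.023])]), ('pail_rim', [(0.82, [0.573, 0.005, 0.073])])]
wrist [('hook_seat', [(0.47, [0.574, -0.002, 0.151])]), ('bail_mid', []), ('pail', [(0.83, [0.581, -0.004, 0.006])]), ('pail_rim', [(0.8, [0.578, 0.008, 0.073])])]
41.75 [0.57871756 0.00268571 0.26147151] [ 0.93016208  0.36369195 -1.9570429 ]
```

Call:
send_rows(
  series=[
    [[0, 0, 0], [1, -8, -1], 1],
    [[0, 0, 0], [2, -17, -3], 1],
    [[0, 0, 0], [4, -33, -8], 1],
    [[0, 0, 0], [6, -49, -15], 1],
    [[0, 0, 0], [8, -62, -25], 1],
    [[0, 0, 0], [10, -74, -37], 1],
    [[0, 0, 0], [11, -84, -51], 1],
    [[0, 0, 0], [12, -91, -66], 1],
    [[0, 0, 0], [12, -91, -80], 1],
    [[0, 0, 0], [12, -91, -90], 1],
  ],
)

```text
time_s: 43.0
eef_pos: [0.5904, -0.0882, 0.1703]
eef_rot: [-0.0, 0.66, 0.751, -0.0]
wrist_force: [0.4, 0.2, -2.0]
opening: 0.178
grasp_force: 59.2
```

```bash
python3 - <<'E'
from h import *
for n in ['side','wrist','top']:
    shot(n,'14'+n+'.png')
    print(n,[(t,lm(t,n,1)) for t in ['hook_seat','hook_tip','bail_mid','pail','pail_rim']])
o=telemetry.get_obs(); print(o['time_s'],o['eef_pos'],o['wrist_force'])
a=cv2.imread('pics/14side.png')
cv2.imwrite('pics/c14.png',cv2.resize(a[190:290,270:390],(720,600),interpolation=cv2.INTER_CUBIC))
E
```

```text
side [('hook_seat', [(0.53, [0.586, -0.088, 0.065])]), ('hook_tip', [(0.44, [0.585, -0.074, 0.074])]), ('bail_mid', [(0.65, [0.585, -0.09, 0.087])]), ('pail', [(0.79, [0.579, 0.004, 0.007])]), ('pail_rim', [(0.86, [0.577, 0.004, 0.072])])]
wrist [('hook_seat', [(0.68, [0.595, 0.013, 0.036])]), ('hook_tip', [(0.51, [0.589, -0.076, 0.078])]), ('bail_mid', [(0.6, [0.593, 0.013, 0.035])]), ('pail', [(0.91, [0.58, -0.002, 0.011])]), ('pail_rim', [(0.71, [0.578, 0.007, 0.076])])]
top [('hook_seat', []), ('hook_tip', [(0.54, [0.588, 0.001, 0.01])]), ('bail_mid', [(0.54, [0.589, -0.088, 0.09])]), ('pail', [(0.97, [0.581, 0.002, 0.005])]), ('pail_rim', [(0.62, [0.574, 0.006, 0.067])])]
43.9 [ 0.5905798  -0.0882671   0.17127465] [ 0.17266059 -0.1555762  -2.09147092]
```

View pics/c14.png

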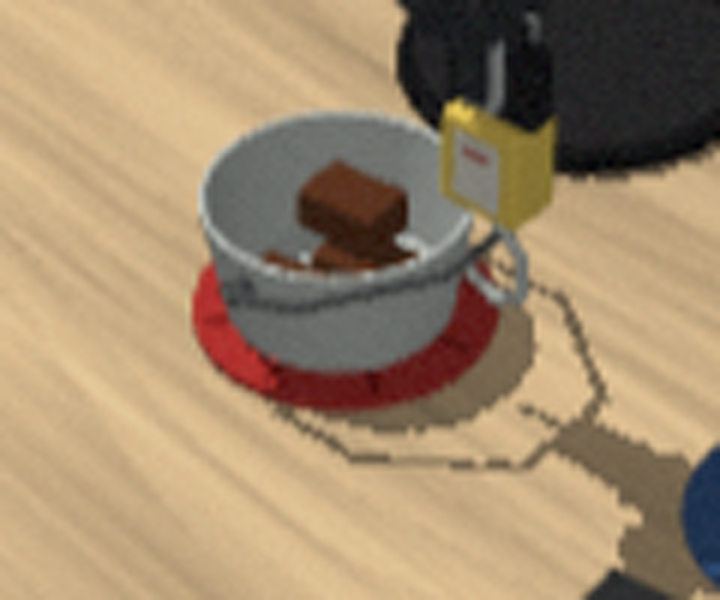

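The bail is folded down at z≈.087 and the hook is clear below the wire. I'll back out and return the scale.

Call:
send_rows(
  series=[
    [[0, 0, 0], [2, -15, 0], 1],
    [[0, 0, 0], [4, -30, 0], 1],
    [[0, 0, 0], [6, -45, 0], 1],
    [[0, 0, 0], [8, -60, 0], 1],
    [[0, 0, 0], [8, -65, 30], 1],
    [[0, 0, -5], [8, -65, 92], 1],
    [[0, 0, -15], [-10, -75, 92], 1],
    [[0, 0, -25], [-30, -90, 92], 1],
    [[0, 0, -35], [-50, -105, 92], 1],
    [[0, 0, -45], [-70, -120, 92], 1],
  ],
)

```text
time_s: 45.15
eef_pos: [0.5199, -0.2095, 0.2634]
eef_rot: [0.0, 0.899, 0.439, -0.0]
wrist_force: [-0.1, 0.5, -1.8]
opening: 0.181
grasp_force: 59.1
```

Call:
send_rows(
  series=[
    [[0, 0, -10], [-20, -15, 0], 1],
    [[0, 0, -20], [-40, -30, 0], 1],
    [[0, 0, -30], [-60, -45, 0], 1],
    [[0, 0, -40], [-80, -60, 0], 1],
    [[0, 0, -50], [-100, -75, 0], 1],
    [[0, 0, -60], [-120, -90, 0], 1],
    [[0, 0, -70], [-140, -105, 0], 1],
    [[0, 0, -80], [-155, -115, 0], 1],
    [[0, 0, -90], [-168, -120, 0], 1],
    [[0, 0, -100], [-168, -120, 0], 1],
  ],
)

```text
time_s: 46.4
eef_pos: [0.3515, -0.3294, 0.2635]
eef_rot: [0.0, 0.913, -0.407, 0.0]
wrist_force: [-0.1, -0.0, -2.7]
opening: 0.179
grasp_force: 59.1
```

Call:
send_rows(
  series=[
    [[0, 0, -10], [0, 0, 0], 1],
    [[0, 0, -20], [0, 0, 0], 1],
    [[0, 0, -30], [0, 0, 0], 1],
    [[0, 0, -30], [0, 0, 0], 1],
    [[0, 0, -30], [0, 0, 0], 1],
  ],
)

```text
time_s: 47.02
eef_pos: [0.3525, -0.3286, 0.2634]
eef_rot: [0.0, 0.78, -0.626, 0.0]
wrist_force: [0.5, 0.7, -1.8]
opening: 0.179
grasp_force: 59.1
```

```bash
python3 - <<'E'
from h import *
for n in ['side','wrist','top']:
    shot(n,'15'+n+'.png')
    print(n,[(t,lm(t,n,1)) for t in ['scale','hook_seat','hook_tip','stand_seat','bail_mid','pail']],lm('lid',n,4))
o=telemetry.get_obs(); print(o['time_s'],o['eef_pos'],o['eef_rot'],o['q'].round(2))
E
```

```text
side [('scale', [(0.64, [0.594, 0.012, 0.035])]), ('hook_seat', [(0.47, [0.352, -0.325, 0.154])]), ('hook_tip', [(0.48, [0.353, -0.343, 0.166])]), ('stand_seat', [(0.58, [0.58, 0.002, 0.0])]), ('bail_mid', []), ('pail', [(0.56, [0.581, 0.004, 0.003])])] [(0.85, [0.336, -0.159, -0.001]), (0.7, [0.632, -0.26, 0.004]), (0.64, [0.831, -0.172, 0.002])]
wrist [('scale', [(0.57, [0.353, -0.329, 0.204])]), ('hook_seat', [(0.45, [0.586, -0.005, 0.01])]), ('hook_tip', [(0.62, [0.356, -0.345, 0.169])]), ('stand_seat', [(0.79, [0.435, -0.309, 0.101])]), ('bail_mid', [(0.97, [0.588, -0.088, 0.086])]), ('pail', [(0.65, [0.58, 0.001, 0.006])])] [(0.92, [0.631, -0.259, -0.002])]
top [('scale', [(0.68, [0.35, -0.326, 0.201])]), ('hook_seat', []), ('hook_tip', [(0.27, [0.595, 0.014, 0.039])]), ('stand_seat', [(0.75, [0.432, -0.314, 0.098])]), ('bail_mid', [(0.59, [0.589, -0.087, 0.086])]), ('pail', [(0.89, [0.578, 0.004, 0.006])])] [(0.92, [0.832, -0.17, 0.005]), (0.9, [0.334, -0.157, -0.0]), (0.56, [0.634, -0.26, -0.001])]
48.225 [ 0.35258432 -0.32829956  0.2632896 ] [ 4.82323462e-06  7.79196089e-01 -6.26780228e-01  2.56355139e-05] [-1.   -0.06  1.8   0.    1.41  1.93]
```

Call:
send_rows(
  series=[
    [[0, 0, 0], [0, 0, -50], 1],
    [[0, 0, 0], [0, 0, -95], 1],
    [[0, 0, 0], [0, 0, -108], 1],
    [[0, 0, 0], [0, 0, -108], 1],
    [[0, 0, 0], [15, 3, -108], 1],
    [[0, 0, 0], [32, 7, -108], 1],
    [[0, 0, 0], [48, 10, -108], 1],
    [[0, 0, 0], [62, 13, -108], 1],
    [[0, 0, 0], [74, 16, -108], 1],
    [[0, 0, 0], [80, 17, -108], 1],
  ],
)

```text
time_s: 49.48
eef_pos: [0.4334, -0.3109, 0.1551]
eef_rot: [-0.0, 0.779, -0.626, -0.0]
wrist_force: [-1.0, 0.4, -2.3]
opening: 0.176
grasp_force: 59.1
```

Call:
send_rows(
  series=[
    [[0, 0, 0], [0, 0, 0], 1],
    [[0, 0, 0], [0, 0, -2], 1],
    [[0, 0, 0], [0, 0, -3], 1],
    [[0, 0, 0], [0, 0, -3], 1],
  ],
)

```text
time_s: 49.98
eef_pos: [0.4325, -0.3115, 0.1532]
eef_rot: [-0.0, 0.779, -0.627, 0.0]
wrist_force: [-0.7, 2.3, 5.1]
opening: 0.173
grasp_force: 60.2
```

Call:
send_rows(
  series=[
    [[0, 0, 0], [0, 0, 0], 0],
    [[0, 0, 0], [0, 0, 0], -1],
    [[0, 0, 0], [0, 0, 0], -1],
    [[0, 0, 0], [0, 0, 0], -1],
    [[0, 0, 0], [0, 0, 30], -1],
    [[0, 0, 0], [0, 0, 80], -1],
    [[0, 0, 0], [30, 10, 110], -1],
    [[0, 0, 0], [80, 20, 110], -1],
    [[0, 0, 0], [130, 35, 100], -1],
    [[0, 0, 0], [150, 51, 60], -1],
  ],
)

```text
time_s: 51.22
eef_pos: [0.5864, -0.2606, 0.2145]
eef_rot: [-0.0, 0.78, -0.626, 0.003]
wrist_force: [-0.9, -0.6, -0.8]
opening: 0.998
grasp_force: 0.0
```

```bash
python3 - <<'E'
from h import *
for n in ['wrist','top','side']:
    shot(n,'16'+n+'.png')
    print(n,[(t,lm(t,n,1)) for t in ['scale','stand_seat','pail','pail_rim','bail_mid']],lm('lid',n,4),bx('lid',n,3))
o=telemetry.get_obs(); print(o['time_s'],o['eef_pos'],o['eef_rot'],o['q'].round(2))
E
```

```text
wrist [('scale', [(0.6, [0.43, -0.309, 0.095])]), ('stand_seat', [(0.26, [0.59, -0.002, 0.012])]), ('pail', [(0.88, [0.58, 0.001, 0.004])]), ('pail_rim', [(0.72, [0.434, -0.313, -0.0])]), ('bail_mid', [(0.9, [0.59, -0.089, 0.086])])] [(0.96, [0.832, -0.169, 0.002]), (0.89, [0.333, -0.157, -0.005]), (0.62, [0.633, -0.264, -0.0])] [(0.94, [0.332, -0.173, 0.014]), (0.66, [0.636, -0.269, 0.016]), (0.6, [0.831, -0.176, 0.012])]
top [('scale', []), ('stand_seat', [(0.56, [0.433, -0.313, 0.098])]), ('pail', [(0.57, [0.58, 0.003, 0.007])]), ('pail_rim', [(0.97, [0.576, 0.009, 0.069])]), ('bail_mid', [(0.49, [0.59, -0.088, 0.088])])] [(0.77, [0.832, -0.168, 0.004]), (0.73, [0.337, -0.157, -0.005]), (0.7, [0.636, -0.261, -0.001])] [(0.8, [0.638, -0.239, 0.012]), (0.71, [0.365, -0.115, 0.011]), (0.63, [0.83, -0.167, 0.017])]
side [('scale', [(0.68, [0.432, -0.308, 0.092])]), ('stand_seat', [(0.56, [0.431, -0.309, 0.091])]), ('pail', [(0.55, [0.578, 0.006, 0.004])]), ('pail_rim', [(0.93, [0.579, 0.005, 0.074])]), ('bail_mid', [(0.74, [0.586, -0.084, 0.087])])] [(0.95, [0.633, -0.262, 0.004]), (0.91, [0.338, -0.161, -0.0]), (0.66, [0.434, -0.326, 0.052]), (0.64, [0.651, -0.466, 0.003])] [(0.95, [0.331, -0.166, 0.01]), (0.72, [0.823, -0.178, 0.016]), (0.66, [0.627, -0.268, 0.015])]
52.425 [ 0.58260671 -0.2602168   0.21223314] [-3.64254914e-06  7.79240654e-01 -6.26724822e-01 -3.14116791e-05] [-0.61  0.33  1.46  0.    1.35  2.32]
```

Call:
send_rows(
  series=[
    [[0, 0, 0], [50, -1, -30], -1],
    [[0, 0, 0], [50, -1, -90], -1],
    [[0, 0, 0], [50, -1, -145], -1],
    [[0, 0, 0], [50, -1, -180], -1],
    [[0, 0, 0], [50, -1, -195], -1],
    [[0, 0, 0], [50, -1, -195], 1],
    [[0, 0, 0], [50, -1, -195], 1],
    [[0, 0, 0], [50, -1, -195], 1],
    [[0, 0, 0], [50, -1, -195], 1],
    [[0, 0, 0], [50, -1, -195], 1],
  ],
)

```text
time_s: 53.68
eef_pos: [0.6338, -0.2621, 0.0195]
eef_rot: [-0.0, 0.779, -0.627, 0.002]
wrist_force: [-1.0, 1.0, 7.0]
opening: 0.254
grasp_force: 59.3
```

Call:
send_rows(
  series=[
    [[0, 0, 0], [0, 0, 0], 1],
    [[0, 0, 0], [0, 0, 30], 1],
    [[0, 0, 0], [0, 0, 80], 1],
    [[0, 0, 0], [0, 0, 130], 1],
    [[0, 0, 0], [-10, 50, 150], 1],
    [[0, 0, 0], [-20, 105, 150], 1],
    [[0, 0, 0], [-35, 160, 150], 1],
    [[0, 0, 0], [-45, 210, 150], 1],
    [[0, 0, 0], [-54, 264, 150], 1],
    [[0, 0, 0], [-54, 264, 150], 1],
  ],
)

```text
time_s: 54.92
eef_pos: [0.5774, 0.0066, 0.1674]
eef_rot: [-0.0, 0.781, -0.625, -0.001]
wrist_force: [-0.6, -1.0, -1.5]
opening: 0.256
grasp_force: 59.1
```

```bash
python3 - <<'E'
from h import *
for n in ['wrist','top','side']:
    c=shot(n,'17'+n+'.png')
    print(n,[(t,lm(t,n,1)) for t in ['pail','pail_rim','bail_mid','trivet']],lm('lid',n,4))
o=telemetry.get_obs(); print(o['time_s'],o['eef_pos'],o['opening'],o['grasp_force'],o['wrist_force'])
E
```

```text
wrist [('pail', []), ('pail_rim', []), ('bail_mid', [(0.2, [0.807, 0.068, 0.002])]), ('trivet', [])] [(0.93, [0.336, -0.158, 0.0]), (0.81, [0.579, 0.008, 0.147]), (0.63, [0.811, 0.068, -0.001])]
top [('pail', []), ('pail_rim', []), ('bail_mid', [(0.69, [0.433, -0.311, -0.001])]), ('trivet', [(0.44, [0.381, 0.409, 0.028])])] [(0.91, [0.336, -0.159, -0.002]), (0.61, [0.831, -0.171, 0.004]), (0.57, [0.582, 0.006, 0.146])]
side [('pail', [(0.75, [0.577, 0.007, 0.004])]), ('pail_rim', [(0.6, [0.577, 0.008, 0.075])]), ('bail_mid', [(0.59, [0.588, -0.087, 0.089])]), ('trivet', [(0.7, [0.432, -0.31, -0.001])])] [(0.63, [0.579, 0.002, 0.149]), (0.59, [0.338, -0.155, -0.003])]
55.825 [0.57858615 0.00273307 0.16729807] 0.25375411710596363 59.12048041820526 [-0.62941079  0.15788477 -0.87378376]
```

Call:
send_rows(
  series=[
    [[0, 0, 0], [-1, 1, -30], 1],
    [[0, 0, 0], [-1, 1, -55], 1],
    [[0, 0, 0], [-1, 1, -66], 1],
    [[0, 0, 0], [-1, 1, -72], 1],
    [[0, 0, 0], [-1, 1, -77], 1],
    [[0, 0, 0], [-1, 1, -81], 1],
    [[0, 0, 0], [-1, 1, -83], 1],
    [[0, 0, 0], [-1, 1, -83], 1],
  ],
)

```text
time_s: 56.82
eef_pos: [0.5777, 0.0037, 0.0844]
eef_rot: [-0.0, 0.779, -0.627, 0.0]
wrist_force: [-0.1, 0.1, -1.2]
opening: 0.258
grasp_force: 59.1
```

```bash
python3 - <<'E'
from h import *
c=shot('side','18side.png')
print([(t,lm(t,'side',1)) for t in ['pail','bail_mid']],lm('lid','side',4))
o=telemetry.get_obs(); print(o['time_s'],o['eef_pos'],o['opening'],o['wrist_force'])
E
```

```text
[('pail', [(0.68, [0.582, 0.003, 0.003])]), ('bail_mid', [(0.53, [0.431, -0.309, 0.092])])] [(0.92, [0.576, 0.005, 0.066]), (0.79, [0.828, -0.172, 0.003]), (0.61, [0.335, -0.16, -0.005]), (0.53, [0.431, -0.307, 0.093])]
57.025 [0.57774107 0.00367892 0.08451985] 0.25514986813219204 [-0.60671397  0.05275912 -1.56229514]
```

Call:
send_rows(
  series=[
    [[0, 0, 0], [0, 0, -1], 1],
    [[0, 0, 0], [0, 0, -2], 1],
    [[0, 0, 0], [0, 0, -2], 1],
    [[0, 0, 0], [0, 0, -2], 0],
    [[0, 0, 0], [0, 0, -2], -0.3],
    [[0, 0, 0], [0, 0, -2], -0.3],
    [[0, 0, 0], [0, 0, 20], -0.3],
    [[0, 0, 0], [0, 0, 60], -0.3],
    [[0, 0, 0], [-20, -20, 110], -0.3],
    [[0, 0, 0], [-80, -40, 150], -0.3],
  ],
)

```text
time_s: 58.28
eef_pos: [0.5087, -0.034, 0.2305]
eef_rot: [-0.001, 0.779, -0.627, 0.002]
wrist_force: [0.1, 0.4, 1.0]
opening: 0.648
grasp_force: 0.0
```

Call:
send_rows(
  series=[
    [[0, 0, 0], [-50, 20, 20], -0.3],
    [[0, 0, 0], [-100, 60, 40], -0.3],
    [[0, 0, 0], [-120, 100, 40], -0.3],
    [[0, 0, 0], [-120, 160, 40], -0.3],
    [[0, 0, 0], [-120, 200, 40], -0.3],
    [[0, 0, 0], [-120, 200, 40], -0.3],
  ],
)

```text
time_s: 59.02
eef_pos: [0.3869, 0.1692, 0.2679]
eef_rot: [-0.0, 0.781, -0.625, 0.0]
wrist_force: [-0.5, -0.8, -0.7]
opening: 0.652
grasp_force: 0.0
```

```bash
python3 - <<'E'
from h import *
for n in ['side','top']:
    c=shot(n,'19'+n+'.png')
    print(n,[(t,lm(t,n,1)) for t in ['pail','bail_mid','scale','stand_seat','hook_seat','trivet','jar_a','grater','budare']],lm('lid',n,4),lm('papelon0',n,3))
o=telemetry.get_obs(); print(o['time_s'],o['eef_pos'])
a=cv2.imread('pics/19side.png');b=cv2.imread('pics/19top.png')
z=lambda i,x,y:cv2.resize(i[y:y+100,x:x+133],(399,300),interpolation=cv2.INTER_CUBIC)
cv2.imwrite('pics/c19.png',np.vstack([np.hstack([z(a,260,180),z(a,320,240)]),np.hstack([z(b,250,150),z(b,340,180)])]))
E
```

```text
side [('pail', [(0.84, [0.58, 0.004, 0.006])]), ('bail_mid', [(0.72, [0.587, -0.087, 0.088])]), ('scale', [(0.88, [0.433, -0.306, 0.091])]), ('stand_seat', [(0.59, [0.434, -0.308, 0.093])]), ('hook_seat', [(0.59, [0.434, -0.309, 0.045])]), ('trivet', [(0.63, [0.581, 0.003, -0.001])]), ('jar_a', [(0.86, [0.38, 0.41, 0.024])]), ('grater', [(0.58, [0.65, -0.465, -0.0])]), ('budare', [(0.56, [0.807, 0.071, -0.002])])] [(0.87, [0.83, -0.174, -0.0]), (0.8, [0.337, -0.159, -0.002]), (0.62, [0.579, 0.004, 0.064])] []
top [('pail', [(0.27, [0.432, -0.312, 0.093])]), ('bail_mid', [(0.71, [0.436, -0.313, 0.002])]), ('scale', [(0.52, [0.432, -0.313, 0.092])]), ('stand_seat', []), ('hook_seat', []), ('trivet', []), ('jar_a', [(0.64, [0.442, 0.495, 0.025])]), ('grater', [(0.86, [0.649, -0.468, -0.0])]), ('budare', [(0.79, [0.808, 0.07, -0.0])])] [(0.93, [0.581, 0.003, 0.063]), (0.93, [0.834, -0.167, 0.006]), (0.59, [0.339, -0.159, -0.002]), (0.21, [0.806, 0.071, 0.003])] []
60.225 [0.38744325 0.16705867 0.2676889 ]
```

View pics/c19.png

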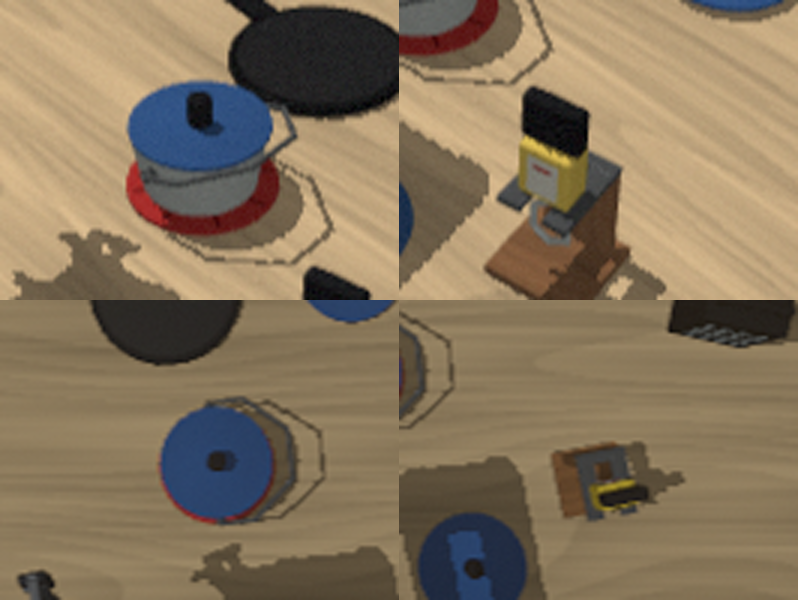

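The lid sits level on the pail (its origin at z≈.0635, where .063 is seated) and centred on the trivet. The bail is folded to one side, and the scale is upright on its fork with the shank in the slot. I'm handing in.

```bash
python3 -c "
from bench import ctrl; print(ctrl.hand_in())"
```

```text
the job is handed in; nothing more can be done
None
```

I finished the job and handed it in at about 60 s: the three blocks present are in the pail, which was weighed for over 2 s, carried on the scale and set centred on the trivet with its handle folded and lid seated; the scale is back in its fork, and no verdict was returned.

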